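# Sort the mould clamps into the stacking frames

### The job

Clear the mould clamps off the sloping rack: lay the two whose jaws are ratcheted shut flat on the floor of the lower frame, side by side, then stack the loose upper frame on it with all four corner posts fully home in their sockets, and last lay the clamp that is locked open flat in the upper frame beside its carrying bar. Set the clamps down rather than dropping them or letting them topple, and leave everything else on the table where it is.

Things in the scene. Friction and masses are not known exactly. Their poses are not given: they have to be found in the camera images.
- rack: Fixed wooden rack: plain board sloping at 32 degrees, 320 mm wide (y), rising along +x away from the robot from 35 mm to about 122 mm above the table. Three clamps lie on it side by side, 100 mm apart, pointing straight uphill, handle ends against a lip 9 mm high. Origin: underside centre, on the table; z up.
- clamp_shut_1: Rigid steel clamp, black handles, 140 mm long, 0.24 kg, ratcheted SHUT: jaws touching, handles together, 37 mm wide. Origin: centre of the flat underside, under the pivot block; x to the jaws (ends at +-70 mm), z out of its top. Grip the pivot block across its 26 mm (y): 36 mm long, 28 mm tall, centred on the origin. Arms 14-18 mm tall. Starts flat on the rack's slope, jaws uphill, in any of its three places.
- clamp_shut_2: Rigid steel clamp, black handles, 140 mm long, 0.24 kg, ratcheted SHUT: jaws touching, handles together, 37 mm wide. Origin: centre of the flat underside, under the pivot block; x to the jaws (ends at +-70 mm), z out of its top. Grip the pivot block across its 26 mm (y): 36 mm long, 28 mm tall, centred on the origin. Arms 14-18 mm tall. Starts flat on the rack's slope, jaws uphill, in any of its three places.
- clamp_open: Rigid steel clamp, black handles, 140 mm long, 0.24 kg, locked OPEN: jaws and handles spread in a V, 68 mm wide. Origin: centre of the flat underside, under the pivot block; x to the jaws (ends at +-70 mm), z out of its top. Grip the pivot block across its 26 mm (y): 36 mm long, 28 mm tall, centred on the origin. Arms 14-18 mm tall. Starts flat on the rack's slope, jaws uphill, in any of its three places.
- frame_base: Lower frame, fixed to the table: wooden tray 190 (x) by 216 mm (y), walls 8 mm thick, 26 mm high; floor top 8 mm above the table; no divider. Four 28 mm square corner columns, tops 62 mm above the table, with a socket in each (see frame_base_socket). Origin: underside centre, on the table; z up. May start on either side of the rack.
- frame_base_socket (a point): Mouth centre of the lower frame's socket at its x = +81, y = +94 mm; the others are at x = +-81, y = +-94 mm. Each is a 16 mm square hole, 26 mm deep, with a 2 mm chamfer, in a flat column top 62 mm above the table. Axes as the lower frame's.
- frame_upper: Upper frame, loose, 0.55 kg: wooden tray 190 (x) by 216 mm (y) standing on four round corner posts. Origin: centre, at post-tip level; z up. Floor from z = 22 to 30 mm, walls 8 mm thick, tops at 46 mm. Fully home its floor rests on the column tops, its origin 40 mm above the lower frame's. A half turn makes no difference. Starts on the table on the other side of the rack.
- frame_upper_post (a point): Tip of the upper frame's post at its x = +81, y = +94 mm; the others are at x = +-81, y = +-94 mm. Each post: 13 mm in diameter, 22 mm long, its last 5 mm tapering to 8 mm. Axes as the upper frame's.
- frame_upper_bar (a point): Centre of the upper frame's carrying bar, 79 mm above the post tips, over the tray's middle: 140 mm long (x), 14 mm wide (y), 26 mm tall, on two uprights 14 mm square at x = +-63 mm. Axes as the upper frame's.
- mug: Bystander, leave alone: white mug, 76 mm across, 85 mm tall. Origin under its middle.
- bowl: Bystander, leave alone: terracotta bowl, 116 mm across, 50 mm tall. Origin under its middle.
- jar: Bystander, leave alone: amber jar with steel lid, 72 mm across, 100 mm tall. Origin under its middle.
- rib: Bystander, leave alone: dark wooden potter's rib, 110 x 60 x 8 mm, flat on the table. Origin under its middle.
- bottle: Bystander, leave alone: white plastic bottle, 64 mm across, 170 mm tall. Origin under its middle.

How it is judged:
By the outcome, as a careful person would: the job done as asked, in the order asked, and still so for the second after the job is handed in, with the robot touching nothing.
It also fails if it takes over 72 s, if anything falls off the work surface, if the arm or the gripper's body presses on something with over 40 N, if the wrist force passes 120 N, or if a joint passes its speed limit or range.

### The arm

A 6-joint arm with a two-finger parallel gripper is mounted at the origin on the work surface. World frame = base frame: x ahead of the robot, y to its left, z up, the work surface at z = 0. Lengths are in m, angles in rad, forces in N, time in s.
With the tool pointing down it reaches from about 0.25 to 0.775 m from the base axis. Payload 4 kg.
Tool frame: the origin (TCP) lies at the centre of the arm's flange, where the gripper is bolted on; the fingertips stand 173 mm ahead of it and the grasp point (between the pads) lies 155 mm ahead of it; z points along the fingers, y is the line along which they close (so a half turn about z gives the same grasp; the last joint's range is limited). The gripper opens to 85 mm and grips with 20 to 120 N. Pads are 22 mm wide; open, the fingers measure 114 mm over their backs; the gripper's body (76 mm by 85 mm) begins 54 mm behind the grasp point. The pads swing forward as they close: fully open they stand 13 mm farther back than shut.
Start: joints at [-1.445, 0.087, 1.371, -0, 1.684, -0.103], TCP at [0.125, -0.536, 0.405] pointing down, gripper open.
Joint ranges: [-3.1, 3.1], [-0.76, 2.03], [0.27, 2.55], [-1.08, 4.22], [0.17, 2.65], [-2.57, 2.57]. Speed limits (rad/s): [2.79, 2.79, 3.14, 3.14, 3.14, 3.14].

### API

Orientations are given as a 3x3 rotation matrix whose columns are the frame's x, y, z axes.
In Python, from cell import manip gives the robot as it stands.
- The arm moves only by the shell command python3 -m crank 'ROWS' [OPENING] [FORCE]. ROWS is JSON, a list of rows, each a list of 2 entries, a list of its own where there are three numbers: the shift along the tool's x, y, z in mm, then the turn about the tool's z in degrees. In form: [[[tx, ty, tz], twist], ...]. A call has 1 to 10 rows; each row is the pose to reach, as a shift and turn from the pose commanded when the call began, along the tool's axes at that moment; what a row does not reach only later rows make up. A row lasts 1/10 s, in which the tool goes at most 50 mm and 8.59 degrees, less where a joint would pass 70% of its speed; a pose out of reach is approached as far as the arm can. A call with a gripper value outside its range is refused whole. OPENING is the opening, from 0 (shut) to 1 (fully open), set as the call begins (- or left out, the last holds). The fingers move at their own pace and stop on an object; FORCE is the grip in N (left out, the last holds). Time passes only in rows, so rows that repeat a pose let the fingers close. It gives the time, the measured TCP pose, the force, the opening and the grip force at its end, in the units of the state.
- manip.state(): the state, without advancing time (a new reading comes with each control period).
- manip.camera(name): name is "scene" or "top" or "wrist"; returns a dict with "color" (400x640x3 uint8, blue, green, red), "z_map" (400x640 float32, m along the optical axis (not along the pixel's ray), 0 where there is no reading), "mtx" (3x3 intrinsics, pixels), "k1" (the pictures are not rectified: a ray, as slopes to the right and down, at radius r is drawn at 1 + k1 r^2 times it, then the intrinsics apply), "world_from_camera" (4x4, takes a point from camera to world coordinates); the wrist camera has in their place "tool_from_camera" (4x4, takes a point from camera to tool coordinates, whose origin is the TCP and whose axes are the flange's). Camera axes: x right, y up, looking along -z (the intrinsics and any distortion apply to the point x, -y, -z); pixel columns grow to the right and rows downward; lengths in m; the calibration is good to about 2 mm. A picture is of the moment at which its call begins: read the wrist's pose just before it.
- manip.close_job(): hands the job in; it is judged then, once.
The state is a dict: "time_s": time; "joint_pos": joint angles; "joint_velocities": joint speeds; "joint_torque": joint torques, N m; "tcp_pos": TCP position; "orientation": TCP orientation; "contact_force": force on the tool from outside, world axes, zero at the start; "wrist_torque": the same for the moment, N m; "width": finger opening in m; "gripper_force": force on a finger pad.
Only numpy, scipy, OpenCV 4.12 (cv2) and the standard library are available. Lean on these libraries where they do the work, as an engineer would, in place of code of your own. Each camera call takes 0.05 s, during which the arm holds its last target. There are 200 camera calls.

## Working session

There is one attempt and no reset: what is moved stays moved. The work goes in short steps, Python scripts to look and compute and a shell command to move; the robot and the scene stay as the last step left them, time stands still between calls to the robot, and variables do not carry over. Pictures are saved under pics/ and viewed, at most 10 in all, crops included, and the job is handed in when it is done.

```bash
mkdir -p pics; cat > h.py <<'E'
import numpy as np, cv2
from cell import manip
def snap(name):
    s=manip.state(); c=manip.camera(name)
    if name=='wrist':
        T=np.eye(4);T[:3,:3]=np.array(s['orientation']);T[:3,3]=s['tcp_pos']
        c['W']=T@np.array(c['tool_from_camera'])
    else: c['W']=np.array(c['world_from_camera'])
    return c
def rays(c,px):
    px=np.atleast_2d(np.array(px,float)); K=np.array(c['mtx']); 
    u=cv2.undistortPoints(px.reshape(-1,1,2),K,np.array([c['k1'],0,0,0.])).reshape(-1,2)
    return np.c_[u[:,0],-u[:,1],-np.ones(len(u))]
def plane(c,px,z):
    d=rays(c,px)@c['W'][:3,:3].T; o=c['W'][:3,3]
    return o+d*((z-o[2])/d[:,2])[:,None]
def depth(c,px):
    px=np.atleast_2d(px).astype(int); z=c['z_map'][px[:,1],px[:,0]]
    return (rays(c,px)*z[:,None])@c['W'][:3,:3].T+c['W'][:3,3]
def cloud(c):
    h,w=c['z_map'].shape; g=np.stack(np.meshgrid(np.arange(w),np.arange(h)),-1).reshape(-1,2)
    return depth(c,g).reshape(h,w,3)
E
python3 - <<'E'
from h import *
for n in ('top','scene'):
    c=snap(n); cv2.imwrite(f'pics/{n}1.png',c['color']); np.savez(n+'.npz',**{k:np.array(v) for k,v in c.items()})
    print(n,c['W'].round(3).tolist(),c['mtx'],c['k1'])
print(manip.state())
E
```

```text
top [[0.002, 0.994, -0.106, 0.457], [-1.0, 0.005, 0.021, 0.013], [0.021, 0.106, 0.994, 1.223], [0.0, 0.0, 0.0, 1.0]] [[377.28638891   0.         316.91652736]
 [  0.         377.28638891 201.00903652]
 [  0.           0.           1.        ]] -0.07549136843769778
scene [[-0.663, -0.601, 0.448, 1.097], [0.749, -0.538, 0.387, 0.473], [0.009, 0.591, 0.806, 1.073], [0.0, 0.0, 0.0, 1.0]] [[393.98325987   0.         324.98317416]
 [  0.         393.98325987 192.69529493]
 [  0.           0.           1.        ]] -0.03457502785885367
{'time_s': 0.1, 'joint_pos': array([-1.44512439e+00,  8.79152681e-02,  1.37211888e+00,  1.39250395e-06,
        1.68360241e+00, -1.03099108e-01]), 'joint_velocities': array([-2.57961724e-03, -1.07917138e-03, -2.86518218e-03, -7.73367354e-06,
        1.32366495e-03, -1.24591119e-03]), 'joint_torque': array([ 1.64545305e-03, -3.53014898e+01, -3.14219749e+01, -7.13943814e-05,
        7.95761909e-03,  3.17362128e-05]), 'tcp_pos': array([ 0.12471332, -0.5355739 ,  0.40362914]), 'orientation': array([[ 9.73945826e-01,  2.26780649e-01, -2.54813831e-04],
       [ 2.26780694e-01, -9.73943738e-01,  2.02796477e-03],
       [ 2.11728833e-04, -2.03291468e-03, -9.99997911e-01]]), 'contact_force': array([ 0.27312531,  0.11204057, -0.8069556 ]), 'wrist_torque': array([-0.02799216,  0.00152768, -0.01034581]), 'gripper_force': 0.0, 'width': 0.08562877244864418}
```

```bash
ls; python3 -m crank --help 2>&1 | head -20
```

```text
h.py
pics
scene.npz
top.npz
invalid input: not JSON, or not a number
```

View pics/top1.png

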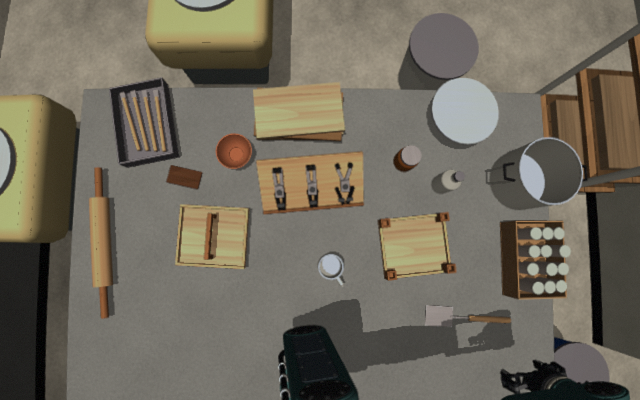

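View pics/scene1.png

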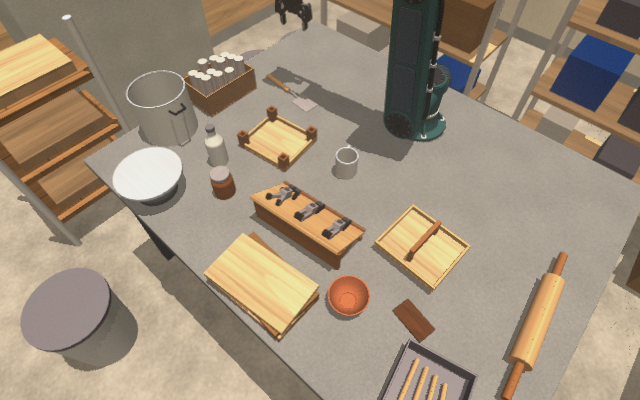

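The top view (up = +x, left = +y) shows the upper frame with its bar at (212,237) and the base with four columns at (416,245). The rack is at (311,182), with shut clamps at (279,186) and (312,184) and the open one at (346,183). The scene view agrees.

```bash
python3 - <<'E'
from h import *
for n in ('top','scene'):
    c=dict(np.load(n+'.npz')); P=cloud(c); X,Y,Z=P[...,0],P[...,1],P[...,2]
    tab=(X>.3)&(X<.6)&(abs(Y)<.5)
    print(n,'table z',np.median(Z[tab&(abs(Z)<.02)]))
    ctr={'top':((212,237),(416,245),(311,182)),'scene':((424,246),(277,140),(307,222))}[n]
    # bar: z>0.08
    def box(cx,cy,r):
        m=np.zeros(Z.shape,bool); m[cy-r:cy+r,cx-r:cx+r]=1; return m
    m=box(*ctr[0],45)&(Z>.083)&(Z<.1)
    p=P[m][:,:2].astype(np.float32); print('bar',len(p),cv2.minAreaRect(p*1000),np.median(Z[m]))
    m=(box(*ctr[1],50)&(Z>.054)&(Z<.07)).astype(np.uint8)
    k,l,st,cen=cv2.connectedComponentsWithStats(m)
    for i in range(1,k):
        if st[i,4]>15: q=P[l==i]; print('col',st[i,4],((q.min(0)+q.max(0))/2*1000).round(1),(np.mean(q,0)*1000).round(1),cen[i].round(1))
c=dict(np.load('top.npz')); P=cloud(c)
# rack slope plane & block tops
m=np.zeros(P.shape[:2],bool); m[150:215,255:368]=1
hsv=cv2.cvtColor(c['color'],cv2.COLOR_BGR2HSV); wood=(hsv[...,1]>70)&(hsv[...,2]>110)&m&(P[...,2]>.03)
q=P[wood]; A=np.c_[q[:,:2],np.ones(len(q))]; 
for _ in range(4):
    co=np.linalg.lstsq(A,q[:,2],rcond=None)[0]; r=q[:,2]-A@co; k=abs(r)<.004; q=q[k];A=A[k]
print('plane',co,len(q),np.degrees(np.arctan(np.hypot(co[0],co[1]))),np.degrees(np.arctan2(co[1],co[0])))
n=np.array([-co[0],-co[1],1]);n/=np.linalg.norm(n)
d=(P[...,2]-(P[...,:2]@co[:2]+co[2]))*n[2]
for lo,hi in((.022,.034),(.008,.034)):
    mm=(m&(d>lo)&(d<hi)).astype(np.uint8); k,l,st,cen=cv2.connectedComponentsWithStats(mm)
    for i in range(1,k):
        if st[i,4]>25: p=P[l==i]; print(lo,st[i,4],(p.mean(0)*1000).round(1),((p.min(0)+p.max(0))/2*1000).round(1),np.ptp(p,0).round(3),np.percentile(d[l==i],90))
p=P[wood|(m&(P[...,2]>.03))];print('rack ext',p.min(0),p.max(0))
E
```

```text
top table z 0.00027343142714775226
bar 244 ((471.91973876953125, 316.74102783203125), (14.836252212524414, 138.3772430419922), 86.67526245117188) 0.09047871467185742
col 69 [ 534.6 -410.    61. ] [ 536.  -409.5   61.4] [443.8 216. ]
col 61 [ 515.4 -223.7   60.6] [ 515.8 -223.4   61.3] [385.1 222.4]
col 74 [ 373.  -429.3   61.3] [ 373.  -428.8   60.9] [451.2 268.5]
col 67 [ 354.1 -240.6   61. ] [ 353.8 -240.8   61.1] [391.4 275.2]
scene table z 0.0005044757827155077
bar 229 ((472.85748291015625, 318.0579528808594), (14.544618606567383, 141.1126708984375), 87.24073791503906) 0.09154664602487617
col 21 [ 414.  -619.3   62.1] [ 416.6 -618.4   60.7] [229.5  91.8]
col 50 [ 373.7 -424.8   60.8] [ 374.9 -424.7   60.9] [271.4 108.7]
col 45 [ 355.4 -241.5   60.3] [ 354.5 -239.7   59.9] [311.  129.2]
col 57 [ 534.3 -408.5   61.3] [ 535.  -407.8   60.9] [242.3 133.4]
col 62 [ 515.2 -220.3   60.2] [ 515.  -221.1   60.4] [283.1 156.5]
col 28 [ 711.5 -266.1   62. ] [ 713.  -264.3   61.6] [230.2 183.8]
col 25 [ 623.4 -142.1   62. ] [ 624.5 -142.    62.9] [276.3 187.4]
col 34 [ 589.1 -101.4   62.6] [ 589.5 -103.2   65. ] [292.5 187. ]
plane [ 0.4114702   0.04145168 -0.18044021] 521 22.467680970749516 5.752592665035695
0.022 28 [672.8   9.  122.7] [673.   10.2 122.1] [0.011 0.024 0.007] 0.02531031840722953
0.022 72 [625.5 -93.4  99.8] [624.8 -92.7  99.3] [0.032 0.025 0.018] 0.02716814819387021
0.022 60 [617.5   5.6 100.2] [615.2   6.8  99.3] [0.026 0.024 0.015] 0.026133229289675704
0.022 53 [608.5 105.4 100.8] [605.6 105.6  99.7] [0.026 0.024 0.016] 0.027544377018550205
0.008 894 [670.9 -37.4 110.6] [660.6 -24.7 101.6] [0.125 0.242 0.052] 0.024242732711803872
0.008 350 [647.2 113.7 108.4] [644.9 128.4 104.3] [0.11  0.079 0.05 ] 0.02423775643589298
rack ext [ 0.45720471 -0.15854586  0.030749  ] [0.72598792 0.16916144 1.22278493]
```

```bash
python3 - <<'E'
from h import *
t=np.radians(4.9); u=np.array([np.cos(t),np.sin(t)])*np.tan(np.radians(32))
for nme,sl in(('top',np.s_[150:215,255:368]),('scene',np.s_[180:265,245:368])):
    c=dict(np.load(nme+'.npz')); P=cloud(c)[sl]; hsv=cv2.cvtColor(c['color'],cv2.COLOR_BGR2HSV)[sl]
    e=P[...,2]-P[...,:2]@u
    h,b=np.histogram(e,np.arange(-.4,-.2,.002)); i=h.argmax(); off=np.median(e[abs(e-b[i])<.004]); print(nme,'offset',off,h[i-2:i+18])
    q=P[abs(e-off)<.004]; A=np.c_[q[:,:2],np.ones(len(q))]; co=np.linalg.lstsq(A,q[:,2],rcond=None)[0]; print('plane',co,np.degrees(np.arctan(np.hypot(*co[:2]))),np.degrees(np.arctan2(co[1],co[0])),q.min(0),q.max(0))
    d=(e-off)*np.cos(np.radians(32))
    m=((d>.022)&(d<.034)).astype(np.uint8); k,l,st,cen=cv2.connectedComponentsWithStats(m)
    for j in range(1,k):
        if st[j,4]>25:
            p=P[l==j]; r=cv2.minAreaRect((p[:,:2]*1000).astype(np.float32)); print(st[j,4],(p.mean(0)*1000).round(1),np.round(r[0],1),np.round(r[1],1),round(r[2],1),np.percentile(d[l==j],50))
E
```

```text
top offset -0.3190362411004663 [ 311  825 1275 1009  463  143  110  123  100  108  154  174  152  104
   61   43   42   45   56   89]
plane [ 0.61981883  0.05531417 -0.31702709] 31.89326573144474 5.099708078763689 [ 0.55465239 -0.15583943  0.03090574] [0.72311916 0.16907041 0.12539186]
98 [623.6 -93.4  97.5] [623.9 -93.1] [33.2 24.4] 5.9 0.028367864375426
97 [614.5   5.2  97.1] [614.7   5.5] [32.8 25.2] 7.5 0.028426220156423283
97 [604.6 103.9  96.8] [605.8 105. ] [32.1 26.8] 1.1 0.02902443017423661
scene offset -0.3190314334623578 [ 148  515 1192  587  152  141  141  175  147  140  179  156  131  119
   96  103   68   64  110   99]
plane [ 0.62109407  0.05375169 -0.31800075] 31.940059709645254 4.946256191883359 [ 0.49147814 -0.15606754 -0.00540312] [0.72438496 0.17209478 0.12552801]
298 [460.2   7.    0.6] [459.7   1.6] [ 32.2 205.9] 4.6 0.02768569056173307
57 [627.  -91.6  98.6] [625.9 -94.7] [33.7 27.6] 3.2 0.02774179762401335
65 [618.3   6.9  98.4] [617.3   4.6] [31.9 28.2] 0.3 0.02776267563665052
70 [609.1 106.   98.4] [607.4 104.7] [38.3 25.8] 7.3 0.02797576323765843
```

```bash
cat >> h.py <<'E'
def go(x,y,gz,yaw):
    "grasp point target mm, tool-x yaw deg -> shift in tool axes, twist"
    s=manip.state(); R=np.array(s['orientation']); p=np.array(s['tcp_pos'])*1000
    d=np.array([x,y,gz+155])-p; cur=np.degrees(np.arctan2(R[1,0],R[0,0]))
    print('shift',(R.T@d).round(1),'twist',round(cur-yaw,1),'grasp',(p-[0,0,155]).round(1),'yaw',round(cur,1),'w',round(s['width']*1000,1),'F',np.round(s['contact_force'],1),'t',s['time_s'])
E
python3 -c "
from h import *
go(610,105.2,230,5)"
```

```text
shift [ 618.  -514.    19.8] twist 8.1 grasp [ 124.7 -535.6  248.6] yaw 13.1 w 85.6 F [ 0.3  0.1 -0.8] t 0.1
```

```bash
R='[[618,-514,20],8]'; python3 -m crank '[[[618,-514,20],8],[[618,-514,20],8],[[618,-514,20],8],[[618,-514,20],8],[[618,-514,20],8],[[618,-514,20],8],[[618,-514,20],8],[[618,-514,20],8],[[618,-514,20],8],[[618,-514,20],8]]' 1 40
python3 -c "
from h import *
go(610,105.2,230,5)"
```

```text
time_s: 1.1
tcp_pos: [0.4272, -0.1352, 0.3919]
orientation: [[0.996, 0.089, -0.0], [0.089, -0.996, -0.0], [-0.0, 0.0, -1.0]]
contact_force: [0.4, -1.1, -0.1]
width: 0.0856
gripper_force: 0.0
shift [ 203.5 -223.2    6.9] twist 0.1 grasp [ 427.2 -135.2  236.9] yaw 5.1 w 85.6 F [ 0.4 -1.1 -0.1] t 1.1
```

```bash
python3 -m crank '[[[204,-223,7],0],[[204,-223,7],0],[[204,-223,7],0],[[204,-223,7],0],[[204,-223,7],0],[[204,-223,7],0],[[204,-223,7],0],[[204,-223,7],0]]' 0.75
python3 - <<'E'
from h import *
go(610,105.2,95,5)
c=snap('wrist'); cv2.imwrite('pics/w1.png',c['color']); P=cloud(c)
t=np.radians(5); e=P[...,2]-P[...,:2]@(np.array([np.cos(t),np.sin(t)])*np.tan(np.radians(32)))
d=(e+.319)*np.cos(np.radians(32))
m=((d>.024)&(d<.032)&(P[...,2]>.08)&(P[...,0]>.55)).astype(np.uint8); k,l,st,cen=cv2.connectedComponentsWithStats(m)
for j in range(1,k):
    if st[j,4]>100:
        p=P[l==j]; r=cv2.minAreaRect((p[:,:2]*1000).astype(np.float32)); print(st[j,4],(p.mean(0)*1000).round(1),np.round(r[0],1),np.round(r[1],1),round(r[2],1),np.median(d[l==j]),cen[j])
E
```

```text
time_s: 1.9
tcp_pos: [0.6103, 0.1041, 0.3834]
orientation: [[0.996, 0.091, -0.003], [0.091, -0.996, -0.001], [-0.003, 0.001, -1.0]]
contact_force: [0.1, -0.7, 0.2]
width: 0.0645
gripper_force: 0.0
shift [  0.3  -1.2 133.4] twist 0.2 grasp [610.3 104.1 228.4] yaw 5.2 w 64.5 F [ 0.1 -0.7  0.2] t 1.9
798 [606.6 105.3  97.7] [604.9 105.2] [32.4 25.9] 4.9 0.028215702699661553 [318.99498747 198.02506266]
808 [615.8   7.4  97.7] [614.    6.2] [32.2 25.7] 5.9 0.02788754067832324 [427.98143564 197.69678218]
849 [624.8 -91.7  97.5] [623.8 -93.9] [31.2 26.5] 5.3 0.027619553055706708 [538.3639576  197.59010601]
```

View pics/w1.png

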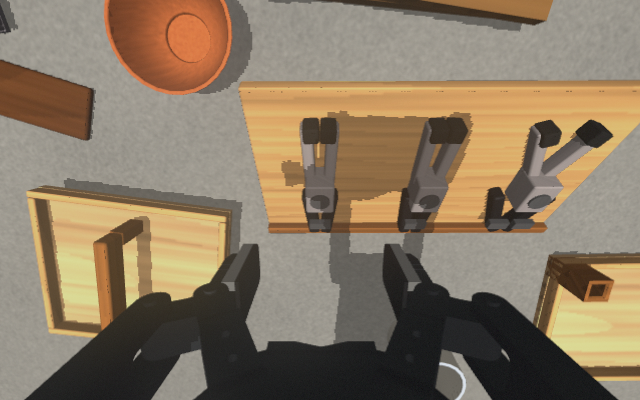

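The wrist view shows the left (319,198) and middle (428,198) clamps shut and the right (540,195) in a V. Positions agree with the top view, so I'm descending on the left one.

```bash
python3 -m crank '[[[0,-1,40],0],[[0,-1,80],0],[[0,-1,110],0],[[0,-1,125],0],[[0,-1,132],0],[[0,-1,132],0]]' 0.75
python3 -m crank '[[[0,0,0],0],[[0,0,0],0],[[0,0,0],0],[[0,0,0],0],[[0,0,0],0],[[0,0,0],0]]' 0 50
python3 -c "
from h import *
go(610,105.2,95,5)"
```

```text
time_s: 2.55
tcp_pos: [0.6097, 0.1033, 0.2537]
orientation: [[0.996, 0.088, 0.0], [0.088, -0.996, -0.0], [0.0, 0.0, -1.0]]
contact_force: [0.1, -0.6, -0.2]
width: 0.0642
gripper_force: 0.0
time_s: 3.15
tcp_pos: [0.6103, 0.1042, 0.2555]
orientation: [[0.996, 0.089, 0.004], [0.089, -0.996, 0.0], [0.004, 0.0, -1.0]]
contact_force: [-1.9, -0.5, 5.0]
width: 0.0252
gripper_force: 51.2
shift [-0.2 -1.   5.5] twist 0.1 grasp [610.3 104.2 100.5] yaw 5.1 w 25.2 F [-1.9 -0.5  5. ] t 3.15
```

```bash
python3 -m crank '[[[0,0,-15],0],[[0,0,-40],0],[[0,0,-80],0],[[0,0,-120],0],[[0,0,-130],0],[[0,0,-130],0]]'
python3 -c "
from h import *
go(440.6,-286.7,225,6.2)"
```

```text
time_s: 3.75
tcp_pos: [0.6099, 0.1041, 0.3857]
orientation: [[0.996, 0.089, 0.005], [0.089, -0.996, 0.0], [0.005, 0.0, -1.0]]
contact_force: [0.1, 0.1, -2.2]
width: 0.0248
gripper_force: 50.2
shift [-203.5  374.2    4.8] twist -1.1 grasp [609.9 104.1 230.7] yaw 5.1 w 24.8 F [ 0.1  0.1 -2.2] t 3.75
```

```bash
python3 -m crank '[[[-23,40,0],0],[[-45,82,0],0],[[-68,125,0],0],[[-92,170,0],0],[[-115,212,0],-1],[[-140,257,0],-1],[[-163,300,0],-1],[[-186,342,0],-1],[[-204,374,0],-1],[[-204,374,0],-1]]'
python3 - <<'E'
from h import *
go(440.6,-286.7,90,6.2)
c=snap('wrist'); cv2.imwrite('pics/w2.png',c['color']); P=cloud(c)
m=((abs(P[...,2]-.062)<.006)&(P[...,1]<-.15)).astype(np.uint8)
k,l,st,cen=cv2.connectedComponentsWithStats(m)
for i in range(1,k):
    if st[i,4]>60: q=P[l==i]; r=cv2.minAreaRect((q[:,:2]*1000).astype(np.float32)); print(st[i,4],cen[i].round(),np.round(r[0],1),np.round(r[1],1),round(r[2],1))
E
```

```text
time_s: 4.75
tcp_pos: [0.4376, -0.2902, 0.3794]
orientation: [[0.995, 0.1, -0.006], [0.1, -0.995, 0.002], [-0.006, -0.003, -1.0]]
contact_force: [0.6, 0.2, -2.5]
width: 0.0249
gripper_force: 50.4
shift [  4.2  -2.8 134.4] twist -0.5 grasp [ 437.6 -290.2  224.4] yaw 5.7 w 24.9 F [ 0.6  0.2 -2.5] t 4.75
806 [461.  96.] [ 533.6 -410.1] [27.9 30. ] 5.8
702 [258.  97.] [ 513.7 -223.1] [27.3 28.4] 6.0
1557 [613. 276.] [ 366.2 -619.8] [170.3   5.4] 0.2
294 [264. 250.] [ 353.5 -239.9] [28.5 27.8] 5.5
525 [441. 253.] [ 373.1 -426.9] [28.7 29.2] 6.6
```

View pics/w2.png

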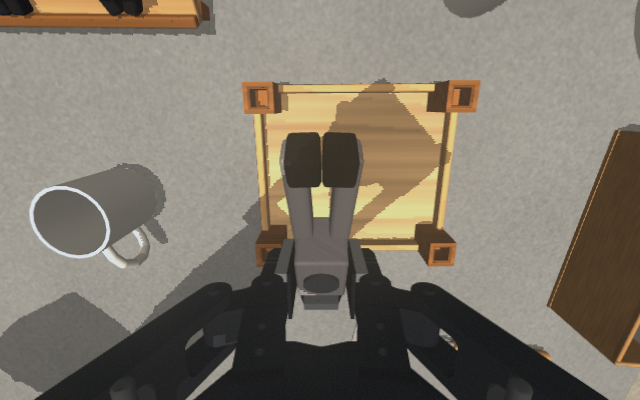

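The clamp is held tilted with jaws ahead; the base lies level under it with columns at (258,97), (461,96), (264,250) and (441,253). Centre is about (443.5,-325), yaw 6°.

```bash
python3 -m crank '[[[2,0,40],0],[[4,-3,80],0],[[4,-3,115],0],[[4,-3,135],0],[[4,-3,138],0],[[4,-3,138],0],[[4,-3,138],0]]' - 30
python3 -c "
from h import *
go(439.6,-287,70,6)"
```

```text
time_s: 5.5
tcp_pos: [0.4442, -0.2831, 0.2465]
orientation: [[0.994, 0.107, 0.002], [0.107, -0.994, -0.001], [0.002, 0.001, -1.0]]
contact_force: [0.5, -1.1, -2.1]
width: 0.025
gripper_force: 50.3
shift [-5.   3.4 21.5] twist 0.2 grasp [ 444.2 -283.1   91.5] yaw 6.2 w 25.0 F [ 0.5 -1.1 -2.1] t 5.5
```

```bash
python3 -m crank '[[[-4,3,6],0],[[-4,3,12],0],[[-4,3,18],0],[[-4,3,22],0],[[-4,3,26],0],[[-4,3,30],0],[[-4,3,34],0],[[-4,3,36],0]]' 0 22
python3 -c "
from h import *
go(439.6,-287,36,6)"
```

```text
time_s: 6.3
tcp_pos: [0.443, -0.2874, 0.2137]
orientation: [[0.994, 0.106, 0.013], [0.106, -0.994, -0.005], [0.012, 0.006, -1.0]]
contact_force: [7.6, 1.1, 9.1]
width: 0.025
gripper_force: 52.0
shift [-3.6 -0.9 22.6] twist 0.1 grasp [ 443.  -287.4   58.7] yaw 6.1 w 25.0 F [7.6 1.1 9.1] t 6.3
```

```bash
python3 -m crank '[[[0,0,0],0],[[0,0,0],0]]' 0.02 20; python3 - <<'E'
from h import *
go(439.6,-287,36,6)
c=snap('wrist'); cv2.imwrite('pics/w3.png',c['color'])
E
```

```text
time_s: 6.5
tcp_pos: [0.4428, -0.2875, 0.2135]
orientation: [[0.994, 0.107, 0.012], [0.107, -0.994, -0.005], [0.011, 0.006, -1.0]]
contact_force: [6.6, 1.4, 7.9]
width: 0.0249
gripper_force: 51.8
shift [-3.4 -0.9 22.4] twist 0.1 grasp [ 442.8 -287.5   58.5] yaw 6.1 w 24.9 F [6.6 1.4 7.9] t 6.5
```

View pics/w3.png

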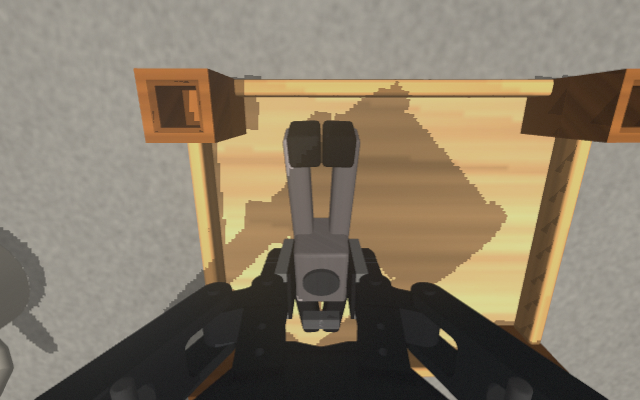

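```bash
python3 -m crank '[[[1,0,4],0],[[2,0,8],0],[[3,0,12],0],[[4,0,15],0],[[4,0,18],0],[[4,0,18],0]]'
python3 -c "
from h import *
go(439.6,-287,36,6)"
```

```text
time_s: 7.15
tcp_pos: [0.4457, -0.2871, 0.1938]
orientation: [[0.994, 0.107, 0.007], [0.107, -0.994, -0.004], [0.006, 0.005, -1.0]]
contact_force: [4.8, 0.0, 5.0]
width: 0.0249
gripper_force: 52.4
shift [-6.1 -0.7  2.7] twist 0.1 grasp [ 445.7 -287.1   38.8] yaw 6.1 w 24.9 F [4.8 0.  5. ] t 7.15
```

```bash
python3 -m crank '[[[0,0,2],0],[[0,0,4],0],[[0,0,6],0],[[0,0,6],0]]'
python3 - <<'E'
from h import *
go(439.6,-287,36,6)
c=snap('wrist'); P=cloud(c); cv2.imwrite('pics/w4.png',c['color'])
m=np.zeros(P.shape[:2],bool); m[60:330,280:365]=1
# heights along clamp
for r in range(100,330,12):
    z=P[r,285:360,2]; print(r,(P[r,305]*1000).round(),(P[r,338]*1000).round())
E
```

```text
time_s: 7.55
tcp_pos: [0.4455, -0.2871, 0.189]
orientation: [[0.994, 0.107, 0.006], [0.107, -0.994, -0.004], [0.006, 0.004, -1.0]]
contact_force: [2.0, 0.9, 12.2]
width: 0.0248
gripper_force: 53.7
shift [-5.9 -0.7 -2. ] twist 0.1 grasp [ 445.5 -287.1   34. ] yaw 6.1 w 24.8 F [ 2.   0.9 12.2] t 7.55
100 [ 524. -272.    7.] [ 526. -288.    7.]
112 [ 519. -272.    7.] [ 520. -288.    8.]
124 [ 514. -274.   24.] [ 515. -288.   25.]
136 [ 509. -274.   25.] [ 510. -289.   25.]
148 [ 504. -275.   26.] [ 505. -289.   24.]
160 [ 497. -275.   21.] [ 499. -290.   21.]
172 [ 492. -275.   22.] [ 493. -291.   21.]
184 [ 486. -276.   21.] [ 488. -292.   21.]
196 [ 480. -276.   20.] [ 482. -292.   21.]
208 [ 474. -277.   21.] [ 476. -293.   22.]
220 [ 468. -278.   21.] [ 469. -294.   21.]
232 [ 462. -278.   24.] [ 464. -294.   23.]
244 [ 461. -279.   34.] [ 463. -294.   35.]
256 [ 455. -279.   35.] [ 457. -295.   35.]
268 [ 450. -280.   36.] [ 451. -295.   35.]
280 [ 444. -280.   38.] [ 446. -296.   37.]
292 [ 436. -281.   35.] [ 438. -297.   36.]
304 [ 429. -282.   35.] [ 430. -298.   34.]
316 [ 412. -283.   22.] [ 415. -300.   24.]
328 [ 406. -283.   24.] [ 408. -301.   24.]
```

```bash
python3 -m crank '[[[0,0,-2],0],[[0,0,-2],0],[[0,0,-2],0],[[0,0,-2],0],[[0,0,-2],0]]' 0.55 
python3 -m crank '[[[0,0,-5],0],[[0,0,-15],0],[[0,0,-40],0],[[0,0,-80],0],[[0,0,-125],0],[[0,0,-170],0],[[0,0,-190],0],[[0,0,-190],0]]'
python3 -c "
from h import *
go(620,5.5,227,5)"
```

```text
time_s: 8.1
tcp_pos: [0.4436, -0.2861, 0.1867]
orientation: [[0.994, 0.106, -0.001], [0.106, -0.994, 0.001], [-0.001, -0.001, -1.0]]
contact_force: [-0.1, 0.1, -0.3]
width: 0.0471
gripper_force: 0.0
time_s: 8.9
tcp_pos: [0.4443, -0.2865, 0.3834]
orientation: [[0.994, 0.106, 0.009], [0.107, -0.994, -0.007], [0.008, 0.008, -1.0]]
contact_force: [0.7, -0.2, -0.8]
width: 0.0471
gripper_force: 0.0
shift [ 205.8 -271.6    0.9] twist 1.1 grasp [ 444.3 -286.5  228.4] yaw 6.1 w 47.1 F [ 0.7 -0.2 -0.8] t 8.9
```

```bash
python3 -m crank '[[[30,-40,-5],0],[[60,-80,-5],0],[[90,-120,-5],0],[[120,-160,-5],1],[[150,-200,-5],1],[[180,-238,-5],1],[[206,-271,-2],1],[[206,-271,0],1],[[206,-271,0],1]]' 0.75
python3 -c "
from h import *
go(620,5.5,97,5)"
```

```text
time_s: 9.8
tcp_pos: [0.6198, 0.0061, 0.3749]
orientation: [[0.996, 0.091, -0.004], [0.091, -0.996, -0.0], [-0.004, -0.0, -1.0]]
contact_force: [-0.9, -0.7, 0.1]
width: 0.0638
gripper_force: 0.0
shift [  0.6   0.6 122.9] twist 0.2 grasp [619.8   6.1 219.9] yaw 5.2 w 63.8 F [-0.9 -0.7  0.1] t 9.8
```

```bash
python3 -m crank '[[[0,0,40],0],[[0,0,80],0],[[0,0,105],0],[[0,0,118],0],[[0,0,122],0],[[0,0,122],0],[[0,0,122],0]]'
python3 -c "
from h import *
go(620,5.5,97,5)"
```

```text
time_s: 10.5
tcp_pos: [0.6204, 0.0048, 0.2575]
orientation: [[0.996, 0.089, 0.004], [0.089, -0.996, -0.0], [0.004, 0.001, -1.0]]
contact_force: [-0.2, -0.2, 0.3]
width: 0.064
gripper_force: 0.0
shift [-0.4 -0.8  5.5] twist 0.1 grasp [620.4   4.8 102.5] yaw 5.1 w 64.0 F [-0.2 -0.2  0.3] t 10.5
```

```bash
python3 -m crank '[[[0,0,3],0],[[0,0,3],0],[[0,0,3],0],[[0,0,3],0],[[0,0,3],0],[[0,0,3],0]]' 0 45
python3 -m crank '[[[0,0,-15],0],[[0,0,-40],0],[[0,0,-80],0],[[0,0,-120],0],[[0,0,-130],0],[[0,0,-130],0]]'
python3 -c "
from h import *
go(447.5,-362.5,227,6)"
```

```text
time_s: 11.1
tcp_pos: [0.62, 0.0053, 0.2532]
orientation: [[0.996, 0.089, 0.001], [0.089, -0.996, -0.0], [0.001, 0.0, -1.0]]
contact_force: [-1.6, -0.1, 5.4]
width: 0.0251
gripper_force: 46.4
time_s: 11.7
tcp_pos: [0.6201, 0.0052, 0.3843]
orientation: [[0.996, 0.089, 0.004], [0.089, -0.996, -0.0], [0.004, 0.001, -1.0]]
contact_force: [0.6, 0.8, -3.3]
width: 0.0251
gripper_force: 45.5
shift [-204.6  350.8    1.7] twist -0.9 grasp [620.1   5.2 229.3] yaw 5.1 w 25.1 F [ 0.6  0.8 -3.3] t 11.7
```

```bash
python3 -m crank '[[[-23,40,0],0],[[-45,80,0],0],[[-68,119,0],0],[[-92,160,0],0],[[-115,200,0],-1],[[-140,242,0],-1],[[-163,282,0],-1],[[-186,320,0],-1],[[-202,345,0],-1],[[-205,351,0],-1]]'
python3 -m crank '[[[0,0,40],0],[[0,0,80],0],[[0,0,115],0],[[0,0,130],0],[[0,0,138],0],[[0,0,138],0],[[0,0,138],0]]'
python3 -c "
from h import *
go(447.5,-362.5,56,6)"
```

```text
time_s: 12.7
tcp_pos: [0.4447, -0.3654, 0.3778]
orientation: [[0.995, 0.102, -0.006], [0.102, -0.995, 0.004], [-0.006, -0.004, -1.0]]
contact_force: [0.7, 0.3, -3.6]
width: 0.0251
gripper_force: 45.6
time_s: 13.4
tcp_pos: [0.4476, -0.363, 0.2461]
orientation: [[0.994, 0.107, 0.002], [0.107, -0.994, -0.002], [0.002, 0.003, -1.0]]
contact_force: [-0.6, -0.3, -1.6]
width: 0.0254
gripper_force: 45.6
shift [-0.1 -0.6 35.1] twist 0.1 grasp [ 447.6 -363.    91.1] yaw 6.1 w 25.4 F [-0.6 -0.3 -1.6] t 13.4
```

```bash
python3 -m crank '[[[-4,0,8],0],[[-4,0,15],0],[[-4,0,20],0],[[-4,0,24],0],[[-3,0,28],0],[[-2,0,32],0],[[-1,0,36],0],[[0,0,40],0],[[0,0,44],0],[[0,0,48],0]]'
python3 -c "
from h import *
go(447.5,-362.5,34,6)"
```

```text
time_s: 14.4
tcp_pos: [0.4491, -0.3634, 0.1995]
orientation: [[0.994, 0.107, 0.008], [0.107, -0.994, -0.005], [0.007, 0.006, -1.0]]
contact_force: [4.3, -0.3, 4.7]
width: 0.0254
gripper_force: 47.0
shift [-1.5 -1.1 10.5] twist 0.2 grasp [ 449.1 -363.4   44.5] yaw 6.2 w 25.4 F [ 4.3 -0.3  4.7] t 14.4
```

```bash
python3 -m crank '[[[0,0,3],0],[[0,0,6],0],[[0,0,9],0],[[0,0,12],0],[[0,0,12],0],[[0,0,12],0]]'
python3 - <<'E'
from h import *
go(447.5,-362.5,34,6)
c=snap('wrist'); P=cloud(c)
for r in range(124,330,24): print(r,(P[r,305]*1000).round(),(P[r,338]*1000).round())
E
```

```text
time_s: 15.0
tcp_pos: [0.4471, -0.3629, 0.1869]
orientation: [[0.994, 0.107, 0.001], [0.107, -0.994, -0.001], [0.001, 0.001, -1.0]]
contact_force: [-0.5, 3.0, 14.6]
width: 0.0252
gripper_force: 48.8
shift [ 0.5 -0.4 -2.1] twist 0.1 grasp [ 447.1 -362.9   31.9] yaw 6.1 w 25.2 F [-0.5  3.  14.6] t 15.0
124 [ 515. -349.   25.] [ 516. -363.   25.]
148 [ 504. -350.   25.] [ 506. -364.   25.]
172 [ 493. -351.   21.] [ 495. -366.   21.]
196 [ 481. -352.   20.] [ 483. -367.   22.]
220 [ 470. -353.   22.] [ 471. -369.   22.]
244 [ 463. -354.   35.] [ 464. -369.   34.]
268 [ 451. -355.   34.] [ 453. -370.   36.]
292 [ 438. -356.   35.] [ 440. -372.   35.]
316 [ 416. -358.   24.] [ 417. -375.   23.]
```

```bash
python3 -m crank '[[[0,0,-1],0],[[0,0,-1],0],[[0,0,-1],0],[[0,0,-1],0],[[0,0,-1],0]]' 0.55 
python3 -m crank '[[[0,0,-5],0],[[0,0,-15],0],[[0,0,-40],0],[[0,0,-80],0],[[0,-10,-125],0],[[0,-36,-170],0],[[0,-36,-190],0],[[0,-36,-190],0],[[0,-36,-190],0],[[0,-36,-190],0]]'
cat >> h.py <<'E'
def rot(a): a=np.radians(a); return np.array([[np.cos(a),-np.sin(a)],[np.sin(a),np.cos(a)]])
def fit(local,world):
    L=np.array(local,float);W=np.array(world,float); l=L-L.mean(0);w=W-W.mean(0)
    a=np.arctan2((l[:,0]*w[:,1]-l[:,1]*w[:,0]).sum(),(l*w).sum()); a=np.degrees(a)
    c=W.mean(0)-rot(a)@L.mean(0); return c.round(1),round(a,2),(W-(L@rot(a).T+c)).round(1)
def cols(c):
    "column tops: colour image contours of the tops via depth mask, centre by ray onto z=62"
    P=cloud(c); m=((abs(P[...,2]-.062)<.005)).astype(np.uint8)
    k,l,st,cen=cv2.connectedComponentsWithStats(m); out=[];loc=[]
    c0=np.array([444,-325]); R=rot(6)
    for i in range(1,k):
        if st[i,4]<60: continue
        q=P[l==i][:,:2]*1000; r=cv2.minAreaRect(q.astype(np.float32)); v=R.T@(np.array(r[0])-c0)
        s=np.array([81*np.sign(v[0]),94*np.sign(v[1])])
        if np.abs(v-s).max()<10: out.append(r[0]);loc.append(s)
    return loc,out
E
python3 - <<'E'
from h import *
go(444,-325,227,6)
c=snap('wrist'); cv2.imwrite('pics/w5.png',c['color']); l,o=cols(c); print(l,np.round(o,1),fit(l,o))
c=snap('top'); l,o=cols(c); print(fit(l,o))
E
```

```text
time_s: 15.55
tcp_pos: [0.4466, -0.3626, 0.1845]
orientation: [[0.994, 0.106, -0.001], [0.106, -0.994, 0.001], [-0.001, -0.001, -1.0]]
contact_force: [-0.1, -0.5, 0.5]
width: 0.0473
gripper_force: 0.0
time_s: 16.55
tcp_pos: [0.4428, -0.3269, 0.3736]
orientation: [[0.994, 0.106, -0.002], [0.106, -0.994, 0.002], [-0.002, -0.002, -1.0]]
contact_force: [-1.2, 1.4, -0.1]
width: 0.0467
gripper_force: 0.0
shift [ 1.4 -1.7 -8.4] twist 0.1 grasp [ 442.8 -326.9  218.6] yaw 6.1 w 46.7 F [-1.2  1.4 -0.1] t 16.55
[array([81., 94.]), array([ 81., -94.]), array([-81.,  94.]), array([-81., -94.])] [[ 513.7 -223.2]
 [ 534.  -409.8]
 [ 353.3 -239.9]
 [ 373.  -426.8]] (array([ 443.5, -324.9]), np.float64(6.07), array([[-0.4, -0.3],
       [-0. ,  0.1],
       [ 0.2,  0.1],
       [ 0.2,  0.2]]))
(array([ 445.2, -326. ]), np.float64(6.2), array([[ 0.1, -0.1],
       [-0.1,  0.1]]))
```

View pics/w5.png

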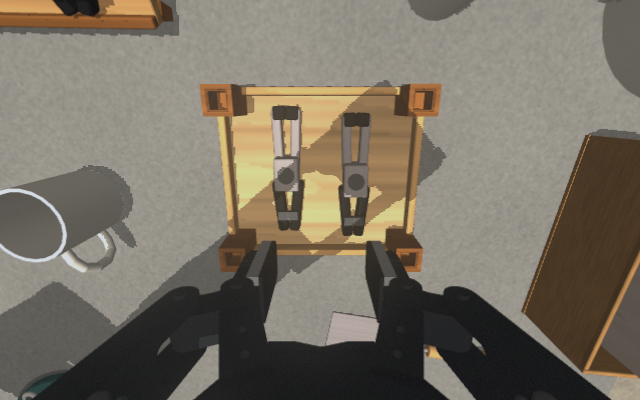

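Both shut clamps lie flat side by side at (286,165) and (356,172). Next, the upper frame's bar.

```bash
python3 -m crank '[[[10,-50,0],1],[[15,-100,0],2],[[15,-150,0],3],[[10,-200,0],4],[[5,-250,0],5],[[0,-300,0],6],[[-10,-350,0],7],[[-15,-400,0],8],[[-20,-450,0],9],[[-25,-500,0],9]]' 0.7
python3 -c "
from h import *
go(472.5,317.3,220,-3)"
```

```text
time_s: 17.65
tcp_pos: [0.3648, 0.1656, 0.3741]
orientation: [[0.999, -0.051, -0.001], [-0.051, -0.999, -0.001], [-0.001, 0.001, -1.0]]
contact_force: [1.4, 0.8, -0.1]
width: 0.0601
gripper_force: 0.0
shift [  99.7 -157.    -1.1] twist 0.1 grasp [364.8 165.6 219.1] yaw -2.9 w 60.1 F [ 1.4  0.8 -0.1] t 17.65
```

```bash
python3 -m crank '[[[25,-39,0],0],[[50,-79,0],0],[[75,-118,0],0],[[95,-150,0],0],[[100,-157,0],0],[[100,-157,0],0],[[100,-157,0],0],[[100,-157,0],0]]' 0.7
python3 - <<'E'
from h import *
go(472.5,317.3,220,-3)
c=snap('wrist'); cv2.imwrite('pics/w6.png',c['color']); P=cloud(c); np.savez('w6.npz',**{k:np.array(v) for k,v in c.items()})
near=(abs(P[...,0]-.47)<.14)&(abs(P[...,1]-.317)<.14)
for lo,hi in((.085,.1),(.04,.052),(.026,.034)):
    m=(near&(P[...,2]>lo)&(P[...,2]<hi)).astype(np.uint8)
    k,l,st,cen=cv2.connectedComponentsWithStats(m)
    for i in range(1,k):
        if st[i,4]>80: q=P[l==i]; r=cv2.minAreaRect((q[:,:2]*1000).astype(np.float32)); print(lo,st[i,4],cen[i].round(),np.round(r[0],1),np.round(r[1],1),round(r[2],2),np.median(q[:,2]))
E
```

```text
time_s: 18.45
tcp_pos: [0.4731, 0.3147, 0.3753]
orientation: [[0.999, -0.052, -0.0], [-0.052, -0.999, -0.001], [-0.0, 0.001, -1.0]]
contact_force: [0.2, 0.1, -1.0]
width: 0.0596
gripper_force: 0.0
shift [-0.7 -2.6  0.3] twist 0.0 grasp [473.1 314.7 220.3] yaw -3.0 w 59.6 F [ 0.2  0.1 -1. ] t 18.45
0.085 2273 [317. 191.] [470.8 318.6] [ 13.6 138.1] 87.18 0.09091527866412946
0.04 4732 [316. 142.] [471.5 318.4] [216.2 187.7] 87.19 0.04492089873829244
0.04 341 [287. 262.] [382.3 358.1] [52.6  7.9] 86.91 0.04480977333975583
0.04 396 [351. 262.] [378.7 285.6] [60.6  8. ] 86.77 0.044658666919145606
0.026 26312 [317. 173.] [469.7 318.3] [202.8 175.3] 87.02 0.029240473420883983
```

View pics/w6.png

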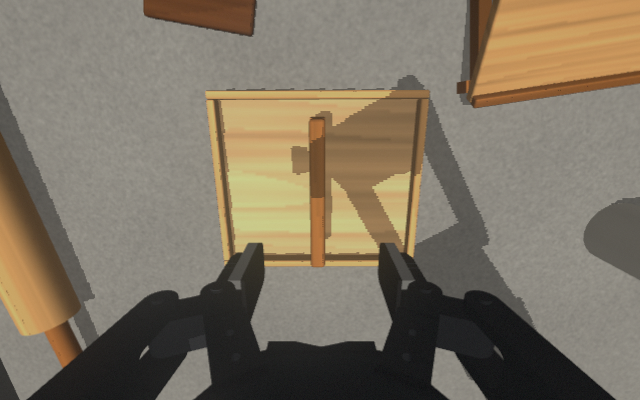

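The frame is seen square-on with its bar at (317,191); centre (471.2,318.5), yaw −2.8°.

```bash
python3 -m crank '[[[-1,-4,40],0],[[-2,-4,80],0],[[-2,-4,115],0],[[-2,-4,135],0],[[-2,-4,142],0],[[-2,-4,142],0],[[-2,-4,142],0]]'
python3 -c "
from h import *
go(471.2,318.5,79,-2.8)"
```

```text
time_s: 19.2
tcp_pos: [0.4723, 0.3198, 0.2352]
orientation: [[0.999, -0.051, 0.003], [-0.051, -0.999, 0.001], [0.003, -0.002, -1.0]]
contact_force: [-0.3, -0.2, 0.0]
width: 0.0597
gripper_force: 0.0
shift [-1.   1.4  1.2] twist -0.1 grasp [472.3 319.8  80.2] yaw -2.9 w 59.7 F [-0.3 -0.2  0. ] t 19.2
```

```bash
python3 -m crank '[[[0,1,0],0],[[0,1,0],0],[[0,1,0],0],[[0,1,0],0],[[0,1,0],0],[[0,1,0],0],[[0,1,0],0],[[0,1,0],0]]' 0 80
python3 -c "
from h import *
go(471.2,318.5,79,-2.8)
p=np.array(manip.state()['tcp_pos'])[:2]*1000; print(rot(2.8)@(p-[471.2,318.5]))"
```

```text
time_s: 20.0
tcp_pos: [0.472, 0.3188, 0.2345]
orientation: [[0.999, -0.05, 0.002], [-0.05, -0.999, 0.0], [0.002, -0.0, -1.0]]
contact_force: [-1.6, -2.9, 6.5]
width: 0.0127
gripper_force: 79.0
shift [-0.8  0.4  0.5] twist -0.1 grasp [472.  318.8  79.5] yaw -2.9 w 12.7 F [-1.6 -2.9  6.5] t 20.0
[0.80823732 0.3625221 ]
```

```bash
python3 -m crank '[[[0,0,-5],0],[[0,0,-15],0],[[0,0,-40],0],[[-10,0,-80],0],[[-25,0,-120],0],[[-40,0,-145],0],[[-50,0,-150],0],[[-50,0,-150],0]]'
python3 -c "
from h import *
go(444.3,-324.9,235,6.07)"
```

```text
time_s: 20.8
tcp_pos: [0.4207, 0.3216, 0.3833]
orientation: [[0.999, -0.049, -0.0], [-0.049, -0.999, 0.0], [-0.0, -0.0, -1.0]]
contact_force: [1.2, -0.6, -7.0]
width: 0.013
gripper_force: 78.5
shift [ 55.4 644.5  -6.9] twist -8.9 grasp [420.7 321.6 228.3] yaw -2.8 w 13.0 F [ 1.2 -0.6 -7. ] t 20.8
```

```bash
python3 -m crank '[[[0,20,0],0],[[0,55,0],-1],[[0,95,0],-1],[[0,135,0],-2],[[0,175,0],-3],[[0,215,0],-3],[[0,255,0],-4],[[0,295,0],-4],[[0,335,0],-5],[[0,375,0],-5]]'
python3 -c "
from h import *
go(444.3,-324.9,230,6.07)"
```

```text
time_s: 21.8
tcp_pos: [0.4023, -0.0549, 0.38]
orientation: [[0.999, 0.037, -0.005], [0.037, -0.999, 0.001], [-0.005, -0.001, -1.0]]
contact_force: [1.2, 0.1, -5.8]
width: 0.0128
gripper_force: 78.8
shift [ 32.  271.3  -5.4] twist -4.0 grasp [402.3 -54.9 225. ] yaw 2.1 w 12.8 F [ 1.2  0.1 -5.8] t 21.8
```

```bash
python3 -m crank '[[[5,40,0],-1],[[10,80,0],-2],[[15,120,0],-3],[[20,160,0],-4],[[25,200,0],-4],[[29,235,0],-4],[[32,260,0],-4],[[32,271,0],-4],[[32,271,0],-4],[[32,271,0],-4]]'
python3 - <<'E'
from h import *
go(444.3,-324.9,140,6.07)
c=snap('wrist'); cv2.imwrite('pics/w7.png',c['color']); np.savez('w7.npz',**{k:np.array(v) for k,v in c.items()})
P=cloud(c); T=c['W']
for lo,hi in((.18,.196),):pass
z=P[...,2]; print(np.histogram(z[50:250,180:460],np.arange(0,.26,.01)))
E
```

```text
time_s: 22.8
tcp_pos: [0.4447, -0.3222, 0.3815]
orientation: [[0.994, 0.107, -0.002], [0.107, -0.994, 0.003], [-0.002, -0.003, -1.0]]
contact_force: [-0.8, -0.6, -6.0]
width: 0.0129
gripper_force: 78.9
shift [-0.5  3.  86.5] twist 0.1 grasp [ 444.7 -322.2  226.5] yaw 6.1 w 12.9 F [-0.8 -0.6 -6. ] t 22.8
(array([ 1225,     0,     0,     0,     0,     0,     0,     0,     0,
           0,     0,     0,     0,     0,     0,     0,     0, 40070,
         680,  4605,    30,   243,   113,  4195,     3]), array([0.  , 0.01, 0.02, 0.03, 0.04, 0.05, 0.06, 0.07, 0.08, 0.09, 0.1 ,
       0.11, 0.12, 0.13, 0.14, 0.15, 0.16, 0.17, 0.18, 0.19, 0.2 , 0.21,
       0.22, 0.23, 0.24, 0.25]))
```

View pics/w7.png

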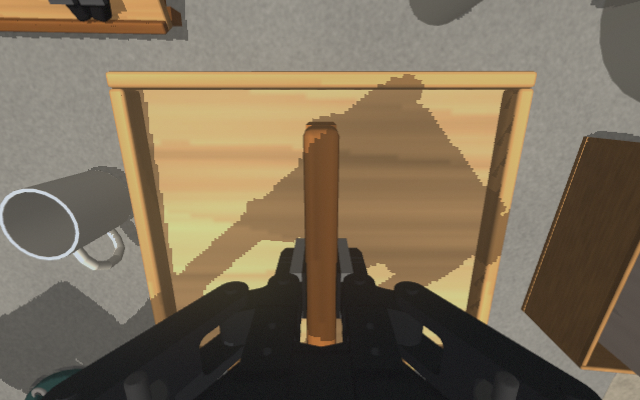

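The frame hangs level, filling (110,72)–(535,72) at its far edge with the bar along column 321. I'll check its offset in the tool frame.

```bash
python3 - <<'E'
from h import *
c=dict(np.load('w7.npz')); Pw=cloud(c); s=manip.state()
T=np.array(c['tool_from_camera'],float)
h,w=c['z_map'].shape; g=np.stack(np.meshgrid(np.arange(w),np.arange(h)),-1).reshape(-1,2)
P=((rays(c,g)*c['z_map'][g[:,1],g[:,0]][:,None])@T[:3,:3].T+T[:3,3]).reshape(h,w,3)*1000
Z=Pw[...,2]; m=(Z>.19)&(Z<.2); q=P[m]; print('rim',len(q),q.min(0),q.max(0))
far=q[q[:,0]>85]; print('rim z far L/R',[np.median(far[far[:,1]*k>60][:,2]) for k in(1,-1)],'near',[np.median(q[(q[:,0]<60)&(q[:,1]*k>60)][:,2]) for k in(1,-1)], np.percentile(q[:,0],0.5))
# side wall lines: outer edge per x-slice
for k in(1,-1):
    xs=[];ys=[]
    for x in range(0,85,5):
        r=q[(abs(q[:,0]-x)<2.5)&(q[:,1]*k>60)]
        if len(r)>5: xs.append(x);ys.append(np.mean(r[:,1]))
    print(k,np.polyfit(xs,ys,1),len(xs))
ys=np.arange(-95,96,10); f=[far[abs(far[:,1]-y)<5][:,0].mean() for y in ys]; print('far mid line',np.polyfit(ys,f,1),'slope deg',np.degrees(np.polyfit(ys,f,1)[0]))
b=(Z>.225)&(Z<.25); q=P[b]; q=q[(q[:,0]>20)&(abs(q[:,1])<30)]; print('bar',len(q),q.min(0),q.max(0),q.mean(0))
E
```

```text
rim 13848 [ -94.99668399 -108.26730939  181.71945074] [ 92.97064848 108.2719057  191.93298173]
rim z far L/R [np.float64(189.53551507175786), np.float64(189.52780757726444)] near [np.float64(189.54743746194364), np.float64(189.54037307783864)] -54.84161026087658
1 [-1.52329615e-04  1.03390741e+02] 17
-1 [-1.36459090e-04 -1.03025406e+02] 17
far mid line [-8.51930665e-04  8.89660181e+01] slope deg -0.048812031515090615
bar 4093 [ 20.01115125  -7.16727895 141.27032114] [ 68.16059437   6.91394017 156.19042687] [ 4.55348188e+01 -1.25503243e-01  1.43785999e+02]
```

```bash
python3 -m crank '[[[0,2,15],0],[[0,2,35],0],[[0,2,55],0],[[0,2,68],0],[[0,2,74],0],[[0,2,74],0],[[0,2,74],0],[[0,2,74],0],[[0,2,74],0]]'
python3 -c "
from h import *
go(444.7,-324.9,145,6.07)"
```

```text
time_s: 23.75
tcp_pos: [0.4453, -0.325, 0.3105]
orientation: [[0.994, 0.106, 0.002], [0.106, -0.994, -0.002], [0.001, 0.002, -1.0]]
contact_force: [0.4, -0.0, -5.5]
width: 0.013
gripper_force: 78.9
shift [-0.6 -0.1 10.5] twist 0.0 grasp [ 445.3 -325.   155.5] yaw 6.1 w 13.0 F [ 0.4 -0.  -5.5] t 23.75
```

```bash
python3 -m crank '[[[-0.5,0,5],0],[[-0.5,0,10],0],[[-0.5,0,14],0],[[-0.5,0,17],0],[[-0.5,0,20],0],[[-0.5,0,23],0],[[-0.5,0,23],0]]'
python3 -c "
from h import *
go(444.7,-324.9,119.5,6.07); print(manip.state()['wrist_torque'])"
```

```text
time_s: 24.45
tcp_pos: [0.4444, -0.3247, 0.2856]
orientation: [[0.994, 0.106, -0.001], [0.106, -0.994, 0.001], [-0.001, -0.001, -1.0]]
contact_force: [-0.5, 0.6, -6.0]
width: 0.0128
gripper_force: 78.9
shift [ 0.3  0.2 11.1] twist 0.0 grasp [ 444.4 -324.7  130.6] yaw 6.1 w 12.8 F [-0.5  0.6 -6. ] t 24.45
[-0.01406395 -0.03138265 -0.0093378 ]
```

In the sockets with no resistance; continuing home.

```bash
python3 -m crank '[[[0,0,3],0],[[0,0,6],0],[[0,0,9],0],[[0,0,11],0],[[0,0,13],0],[[0,0,14],0],[[0,0,14],0]]'
python3 -c "
from h import *
go(444.7,-324.9,119.5,6.07); print(manip.state()['wrist_torque'])"
```

```text
time_s: 25.15
tcp_pos: [0.4444, -0.3247, 0.2745]
orientation: [[0.994, 0.106, 0.0], [0.106, -0.994, -0.001], [0.0, 0.001, -1.0]]
contact_force: [-5.6, 3.0, 4.7]
width: 0.0129
gripper_force: 80.5
shift [ 0.3  0.2 -0. ] twist 0.0 grasp [ 444.4 -324.7  119.5] yaw 6.1 w 12.9 F [-5.6  3.   4.7] t 25.15
[ 0.55354957  0.57591964 -0.02475161]
```

```bash
python3 -m crank '[[[0,0,2],0],[[0,0,2],0],[[0,0,2],0]]'
python3 -m crank '[[[0,0,0],0],[[0,0,-1],0],[[0,0,-1],0],[[0,0,-1],0],[[0,0,-1],0]]' 0.55
python3 -m crank '[[[0,0,-5],0],[[0,0,-20],0],[[0,0,-50],0],[[0,0,-90],0],[[0,0,-115],0],[[0,0,-120],0],[[0,0,-120],0],[[0,0,-120],0]]'
python3 - <<'E'
from h import *
go(629,-93.5,225,5)
c=snap('wrist'); P=cloud(c)
near=(abs(P[...,0]-.444)<.14)&(abs(P[...,1]+.325)<.14)
for lo,hi in((.122,.14),(.08,.092),(.064,.076)):
    m=(near&(P[...,2]>lo)&(P[...,2]<hi)).astype(np.uint8)
    k,l,st,cen=cv2.connectedComponentsWithStats(m)
    for i in range(1,k):
        if st[i,4]>80: q=P[l==i]; r=cv2.minAreaRect((q[:,:2]*1000).astype(np.float32)); print(lo,st[i,4],cen[i].round(),np.round(r[0],1),np.round(r[1],1),round(r[2],2),np.median(q[:,2]))
m=near&(P[...,2]>.055)&(P[...,2]<.08); q=P[m]; A=np.c_[q[:,:2]-[.444,-.325],np.ones(len(q))]; print('floor plane',np.linalg.lstsq(A,q[:,2],rcond=None)[0])
E
```

```text
time_s: 25.45
tcp_pos: [0.4443, -0.3246, 0.2745]
orientation: [[0.994, 0.107, 0.001], [0.107, -0.994, -0.001], [0.001, 0.001, -1.0]]
contact_force: [-7.5, 6.1, 12.5]
width: 0.0133
gripper_force: 81.6
time_s: 25.95
tcp_pos: [0.4446, -0.3249, 0.271]
orientation: [[0.994, 0.106, -0.0], [0.106, -0.994, 0.0], [-0.0, -0.0, -1.0]]
contact_force: [0.4, -0.0, -0.3]
width: 0.0471
gripper_force: 0.0
time_s: 26.75
tcp_pos: [0.4444, -0.3246, 0.39]
orientation: [[0.994, 0.106, -0.002], [0.106, -0.994, 0.001], [-0.001, -0.002, -1.0]]
contact_force: [-1.4, -0.1, -0.3]
width: 0.0476
gripper_force: 0.0
shift [ 208.2 -210.2   10.1] twist 1.1 grasp [ 444.4 -324.6  235. ] yaw 6.1 w 47.6 F [-1.4 -0.1 -0.3] t 26.75
0.122 2756 [321. 196.] [ 443.2 -324.8] [139.1  13.9] 5.94 0.1309853015875483
0.08 5921 [323. 148.] [ 443.  -324.5] [189.4 216.1] 6.05 0.08490677376003392
0.08 308 [295. 272.] [ 349.9 -306.6] [ 8.6 38.4] 5.34 0.08470266685038916
0.08 294 [347. 272.] [ 356.  -361.5] [ 7.7 36.4] 5.87 0.08472447719359541
0.064 30466 [321. 174.] [ 442.3 -325.3] [175.3 202.9] 6.09 0.06926686316069297
floor plane [-2.05847758e-03  4.29276380e-05  6.95893040e-02]
```

Frame fully home (heights up exactly 40 mm, level, yaw 6.05). Now the open clamp.

```bash
python3 -m crank '[[[35,-35,0],0],[[70,-70,0],0],[[105,-105,0],0],[[140,-140,0],1],[[170,-170,0],1],[[195,-197,5],1],[[208,-210,10],1],[[208,-210,10],1],[[208,-210,10],1]]' 0.7
python3 -c "
from h import *
go(629,-93.5,99,5)"
```

```text
time_s: 27.7
tcp_pos: [0.6287, -0.0944, 0.3797]
orientation: [[0.996, 0.089, -0.003], [0.089, -0.996, -0.0], [-0.003, 0.0, -1.0]]
contact_force: [0.6, -1.0, 0.7]
width: 0.0596
gripper_force: 0.0
shift [  0.8  -0.9 125.7] twist 0.1 grasp [628.7 -94.4 224.7] yaw 5.1 w 59.6 F [ 0.6 -1.   0.7] t 27.7
```

```bash
python3 -m crank '[[[0,0,40],0],[[0,0,80],0],[[0,0,108],0],[[0,0,122],0],[[0,0,127],0],[[0,0,127],0],[[0,0,127],0]]'
python3 -c "
from h import *
go(629,-93.5,99,5)"
```

```text
time_s: 28.4
tcp_pos: [0.6296, -0.0945, 0.2567]
orientation: [[0.996, 0.088, 0.004], [0.088, -0.996, -0.001], [0.004, 0.002, -1.0]]
contact_force: [-0.1, 0.5, 1.3]
width: 0.0597
gripper_force: 0.0
shift [-0.5 -1.   2.7] twist 0.1 grasp [629.6 -94.5 101.7] yaw 5.1 w 59.7 F [-0.1  0.5  1.3] t 28.4
```

```bash
python3 -m crank '[[[0,0,2],0],[[0,0,2],0],[[0,0,2],0],[[0,0,2],0],[[0,0,2],0],[[0,0,2],0]]' 0 45
python3 -m crank '[[[0,0,-15],0],[[0,0,-40],0],[[0,0,-80],0],[[0,0,-120],0],[[0,0,-145],0],[[0,0,-150],0],[[0,0,-150],0]]'
python3 -c "
from h import *
go(437.3,-271,250,6.05)"
```

```text
time_s: 29.0
tcp_pos: [0.6293, -0.0938, 0.2536]
orientation: [[0.996, 0.089, 0.002], [0.089, -0.996, -0.0], [0.002, 0.001, -1.0]]
contact_force: [0.1, 0.9, 5.4]
width: 0.0252
gripper_force: 45.9
time_s: 29.7
tcp_pos: [0.6289, -0.0939, 0.4026]
orientation: [[0.996, 0.089, 0.001], [0.089, -0.996, -0.0], [0.001, 0.0, -1.0]]
contact_force: [-0.6, 0.2, -2.6]
width: 0.025
gripper_force: 45.0
shift [-206.6  159.4   -2.5] twist -0.9 grasp [628.9 -93.9 247.6] yaw 5.1 w 25.0 F [-0.6  0.2 -2.6] t 29.7
```

```bash
python3 -m crank '[[[-35,27,0],0],[[-70,54,0],0],[[-105,81,0],0],[[-140,108,0],-1],[[-170,131,0],-1],[[-195,151,0],-1],[[-206,159,0],-1],[[-206,159,0],-1],[[-206,159,0],-1],[[-206,159,0],-1]]'
python3 -c "
from h import *
go(437.3,-271,152,6.05)"
```

```text
time_s: 30.7
tcp_pos: [0.4388, -0.2697, 0.4015]
orientation: [[0.994, 0.108, -0.001], [0.108, -0.994, 0.001], [-0.0, -0.001, -1.0]]
contact_force: [-0.2, 0.5, -1.5]
width: 0.025
gripper_force: 45.0
shift [-1.6  1.2 94.5] twist 0.2 grasp [ 438.8 -269.7  246.5] yaw 6.2 w 25.0 F [-0.2  0.5 -1.5] t 30.7
```

```bash
python3 -m crank '[[[-2,1,20],0],[[-4,1,50],0],[[-4,1,75],0],[[-4,1,90],0],[[-4,1,96],0],[[-4,1,96],0],[[-4,1,96],0]]'
python3 - <<'E'
from h import *
go(437.3,-271,96,6.05)
c=snap('wrist'); cv2.imwrite('pics/w8.png',c['color'])
E
```

```text
time_s: 31.4
tcp_pos: [0.4348, -0.2718, 0.3073]
orientation: [[0.994, 0.107, 0.002], [0.107, -0.994, -0.001], [0.001, 0.001, -1.0]]
contact_force: [0.9, -0.0, -1.6]
width: 0.0249
gripper_force: 45.0
shift [ 2.5 -0.6 56.3] twist 0.1 grasp [ 434.8 -271.8  152.3] yaw 6.2 w 24.9 F [ 0.9 -0.  -1.6] t 31.4
```

View pics/w8.png

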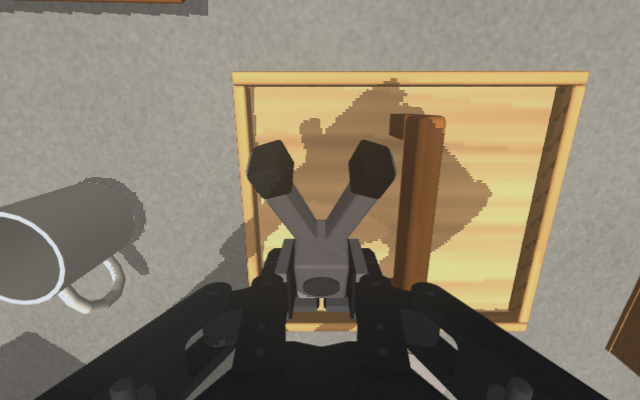

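The open clamp hangs between the left wall (245,200) and the bar (415,200), clear of both. Lowering it to tip flat.

```bash
python3 -m crank '[[[-2,-1,8],0],[[-2,-1,15],0],[[-2,-1,20],0],[[-1,-1,24],0],[[0,-1,28],0],[[1,-1,32],0],[[2,-1,36],0],[[3,-1,40],0],[[3,-1,44],0],[[3,-1,48],0]]'
python3 -c "
from h import *
go(437.3,-271,96,6)"
```

```text
time_s: 32.45
tcp_pos: [0.4397, -0.2715, 0.263]
orientation: [[0.994, 0.107, 0.012], [0.107, -0.994, -0.006], [0.012, 0.007, -1.0]]
contact_force: [6.8, 0.3, 8.5]
width: 0.0254
gripper_force: 48.4
shift [-2.5 -0.9 11.9] twist 0.1 grasp [ 439.7 -271.5  108. ] yaw 6.1 w 25.4 F [6.8 0.3 8.5] t 32.45
```

```bash
python3 -m crank '[[[0,0,3],0],[[0,0,6],0],[[0,0,9],0],[[0,0,11],0],[[0,0,13],0],[[0,0,13],0],[[0,0,13],0]]'
python3 - <<'E'
from h import *
go(437.3,-271,96,6)
c=snap('wrist'); P=cloud(c)
for r in range(130,330,20): print(r,[(P[r,k]*1000).round().tolist() for k in (265,305,338,375)])
E
```

```text
time_s: 33.15
tcp_pos: [0.4394, -0.2706, 0.25]
orientation: [[0.994, 0.108, 0.01], [0.109, -0.994, -0.003], [0.01, 0.005, -1.0]]
contact_force: [5.6, 6.7, 12.6]
width: 0.0251
gripper_force: 49.4
shift [-2.1  0.2 -1. ] twist 0.2 grasp [ 439.4 -270.6   95. ] yaw 6.2 w 25.1 F [ 5.6  6.7 12.6] t 33.15
130 [[503.0, -236.0, 68.0], [505.0, -256.0, 70.0], [507.0, -273.0, 70.0], [509.0, -291.0, 69.0]]
150 [[496.0, -240.0, 89.0], [495.0, -257.0, 69.0], [497.0, -274.0, 69.0], [501.0, -289.0, 89.0]]
170 [[483.0, -238.0, 69.0], [485.0, -258.0, 70.0], [487.0, -275.0, 69.0], [489.0, -294.0, 70.0]]
190 [[514.0, -263.0, 219.0], [474.0, -259.0, 70.0], [476.0, -277.0, 69.0], [478.0, -296.0, 69.0]]
210 [[461.0, -239.0, 69.0], [467.0, -260.0, 81.0], [470.0, -276.0, 84.0], [467.0, -298.0, 69.0]]
230 [[449.0, -239.0, 69.0], [458.0, -261.0, 85.0], [459.0, -278.0, 84.0], [456.0, -299.0, 70.0]]
250 [[437.0, -240.0, 69.0], [452.0, -262.0, 94.0], [453.0, -278.0, 93.0], [444.0, -301.0, 70.0]]
270 [[445.0, -246.0, 104.0], [444.0, -263.0, 98.0], [445.0, -279.0, 98.0], [450.0, -294.0, 104.0]]
290 [[450.0, -250.0, 126.0], [434.0, -264.0, 100.0], [436.0, -280.0, 100.0], [454.0, -290.0, 125.0]]
310 [[456.0, -252.0, 144.0], [421.0, -265.0, 97.0], [425.0, -281.0, 99.0], [459.0, -285.0, 144.0]]
```

```bash
python3 -m crank '[[[0,0,2],0],[[0,0,4],0],[[0,0,4],0],[[0,0,4],0]]'
python3 - <<'E'
from h import *
go(437.3,-271,96,6)
c=snap('wrist'); cv2.imwrite('pics/w9.png',c['color']); P=cloud(c); X,Y,Z=[P[...,i] for i in range(3)]
L=(np.stack([X,Y],-1)*1000-[443.2,-324.7])@rot(6.05)
m=(L[...,1]>15)&(L[...,1]<95)&(Z>.078)&(Z<.11)
for x in range(-40,80,6):
    k=m&(abs(L[...,0]-x)<3)
    if k.sum()>5: print(x,k.sum(),np.percentile(Z[k]*1000,[10,50,90]).round(1),L[k][:,1].min().round(),L[k][:,1].max().round())
E
```

```text
time_s: 33.6
tcp_pos: [0.4394, -0.2703, 0.249]
orientation: [[0.994, 0.107, 0.011], [0.107, -0.994, -0.003], [0.011, 0.005, -1.0]]
contact_force: [-1.4, 11.2, 26.6]
width: 0.0248
gripper_force: 52.0
shift [-2.1  0.5 -2. ] twist 0.2 grasp [ 439.4 -270.3   94. ] yaw 6.2 w 24.8 F [-1.4 11.2 26.6] t 33.6
-40 388 [81.1 84.8 85.7] 34.0 74.0
-34 324 [81.8 84.7 85.5] 35.0 73.0
-28 109 [81.6 84.2 85.4] 35.0 72.0
-22 53 [96.1 96.8 97.2] 41.0 66.0
-16 535 [96.4 97.2 97.8] 41.0 66.0
-10 488 [96.5 97.8 99.5] 41.0 67.0
-4 641 [ 97.   99.  100.4] 41.0 67.0
2 721 [ 96.8  98.8 100.2] 41.0 67.0
8 1213 [ 90.5  97.3 103.3] 28.0 80.0
14 2418 [ 83.3  95.1 104.6] 28.0 80.0
20 500 [81.8 83.1 83.8] 39.0 69.0
26 515 [81.8 83.  83.8] 37.0 71.0
32 538 [81.8 83.1 83.8] 35.0 74.0
38 552 [81.9 83.  83.9] 33.0 76.0
44 566 [81.8 83.  83.9] 30.0 78.0
50 540 [82.1 83.5 87.1] 28.0 80.0
56 909 [83.4 87.  87.9] 26.0 82.0
62 804 [84.7 86.9 87.8] 27.0 82.0
68 70 [79.5 85.3 86.9] 35.0 74.0
```

Flat and rigidly seated, centred 54 mm beside the bar. Release and retreat.

```bash
python3 -m crank '[[[0,0,-3],0],[[0,0,-3],0],[[0,0,-3],0]]'
python3 -m crank '[[[0,0,0],0],[[0,0,0],0],[[0,0,0],0],[[0,0,0],0]]' 0.5
python3 -m crank '[[[0,0,-5],0],[[0,0,-15],0],[[0,0,-40],0],[[0,0,-80],0],[[0,0,-120],0],[[0,0,-140],0],[[-20,0,-150],0],[[-40,0,-150],0],[[-40,0,-150],0],[[-40,0,-150],0]]'
python3 - <<'E'
from h import *
go(437.3,-271,96,6)
c=snap('scene'); d=snap('wrist')
a=cv2.resize(c['color'][60:230,200:440],None,fx=2.3,fy=2.3)
b=cv2.resize(d['color'],None,fx=.4,fy=.4); 
o=np.zeros((391,800,3),np.uint8); o[:a.shape[0],:a.shape[1]]=a[:391]; o[:160,552:552+248]=b[:, :248]; cv2.imwrite('pics/end.png',o)
P=cloud(d);X,Y,Z=[P[...,i] for i in range(3)]
L=(np.stack([X,Y],-1)*1000-[443.2,-324.7])@rot(6.05)
m=(L[...,1]>15)&(L[...,1]<95)&(abs(L[...,0])<85)&(Z>.076)&(Z<.11)
for x in range(-78,80,12):
    k=m&(abs(L[...,0]-x)<6)
    if k.sum()>5: print(x,k.sum(),np.percentile(Z[k]*1000,[10,50,90]).round(1),L[k][:,1].min().round(),L[k][:,1].max().round())
m=(abs(L[...,0])<60)&(abs(L[...,1])<6)&(Z>.12); print('bar z',np.median(Z[m]))
E
```

```text
time_s: 33.95
tcp_pos: [0.439, -0.2704, 0.2491]
orientation: [[0.994, 0.107, 0.009], [0.107, -0.994, -0.002], [0.009, 0.003, -1.0]]
contact_force: [2.0, 6.9, 14.8]
width: 0.0252
gripper_force: 50.9
time_s: 34.35
tcp_pos: [0.4379, -0.2662, 0.2461]
orientation: [[0.994, 0.109, 0.002], [0.109, -0.994, 0.012], [0.003, -0.011, -1.0]]
contact_force: [-1.6, 22.8, 14.4]
width: 0.0429
gripper_force: 0.0
time_s: 35.35
tcp_pos: [0.3972, -0.2751, 0.3945]
orientation: [[0.994, 0.106, 0.001], [0.106, -0.994, -0.001], [0.001, 0.001, -1.0]]
contact_force: [-0.2, 0.2, 0.3]
width: 0.0427
gripper_force: 0.0
shift [4.020e+01 1.000e-01 1.436e+02] twist 0.1 grasp [ 397.2 -275.1  239.5] yaw 6.1 w 42.7 F [-0.2  0.2  0.3] t 35.35
-66 248 [82.9 84.8 85.5] 38.0 69.0
-54 375 [87.9 91.2 92. ] 31.0 76.0
-42 420 [83.3 85.4 91.3] 29.0 78.0
-30 332 [82.9 84.9 85.9] 26.0 81.0
-18 597 [83.  85.9 97.6] 23.0 84.0
-6 364 [96.5 98.7 99.9] 40.0 66.0
6 403 [96.4 97.4 99.4] 40.0 66.0
18 369 [82.1 83.4 96.9] 38.0 69.0
30 304 [81.9 83.  83.9] 34.0 73.0
42 330 [81.8 83.1 84.2] 30.0 78.0
54 485 [82.6 86.7 87.9] 26.0 82.0
66 130 [85.9 86.9 87.9] 28.0 79.0
bar z 0.2925244058513851
```

View pics/end.png

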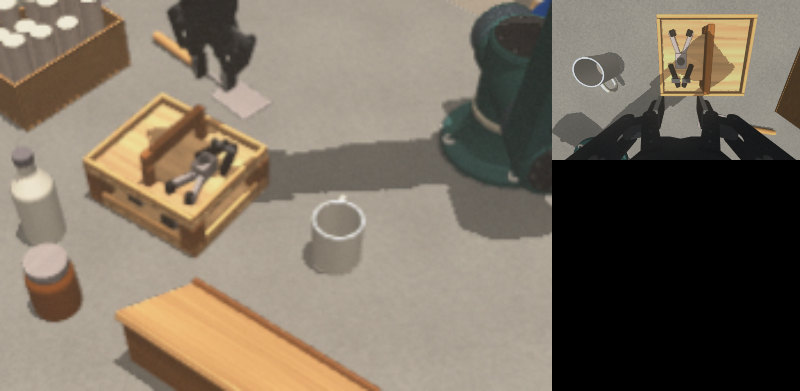

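The clamp lies flat beside the bar and the rack is empty. The last opening pushed sideways by 23 N, so I'm checking that the frame is still home.

```bash
python3 - <<'E'
from h import *
d=snap('wrist'); P=cloud(d);Z=P[...,2]
near=(abs(P[...,0]-.444)<.14)&(abs(P[...,1]+.325)<.14)
for lo,hi in((.122,.14),(.078,.0855)):
    m=(near&(Z>lo)&(Z<hi)).astype(np.uint8); k,l,st,cen=cv2.connectedComponentsWithStats(m)
    i=1+st[1:,4].argmax(); q=P[l==i]; r=cv2.minAreaRect((q[:,:2]*1000).astype(np.float32)); print(np.round(r[0],1),np.round(r[1],1),r[2],np.median(q[:,2]))
c=snap('top'); P=cloud(c); Z=P[...,2]; L=(P[...,:2]*1000-[443.5,-324.9])@rot(6.07)
f=(abs(L[...,0])<80)&(abs(L[...,1])<90)&(L[...,1]<-12)&(Z>.05)&(Z<.08)
A=np.c_[L[f]/1000,np.ones(f.sum())]; print('floor',f.sum(),np.linalg.lstsq(A,Z[f],rcond=None)[0])
E
```

```text
[ 442.9 -326.6] [138.3  14.7] 6.127144813537598 0.13093277728459074
[ 442.5 -326.9] [189.5 217.1] 6.1018476486206055 0.08451354564356092
floor 587 [-0.00016385  0.00065731  0.07020087]
```

```bash
python3 -c "
from cell import manip
print(manip.close_job())"
```

```text
the job is handed in; nothing more can be done
None
```

The job is handed in at about 35 s: both shut clamps lie flat side by side in the lower frame, the upper frame is fully home on it, and the open clamp lies flat beside the bar; releasing that last clamp pushed sideways with about 23 N and shifted the upper frame about 2 mm within its socket play, but it measured level and at full depth afterwards.

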